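# Level the club-gauging plate on a club workshop bench

### The job

Level the steel stage plate: turn its two foot screws by their T-bar handles until the bubble in each of its two tubular vials lies midway between the two black lines, touching neither, then let go. Leave the other things on the bench where they are.

Things in the scene. Friction and masses are not known exactly. Their poses are not given: they have to be found in the camera images.
- near_screw_bar (a point): centre of the black T-bar handle of the foot screw at the plate's near left corner. Bar 64 long, 14 thick, 26 mm high, centre 36 mm above the plate, on a thin neck (18 mm free). x along the bar, z up = screw axis. Stiff (0.08 N m), no play, stays put. Clockwise from above raises this corner and moves the lengthwise bubble about 8 mm per radian towards the vial's near end; the other way back. Leaves the other vial alone.
- far_screw_bar (a point): centre of the black T-bar handle of the foot screw at the plate's far right corner. Bar 64 long, 14 thick, 26 mm high, centre 36 mm above the plate, on a thin neck (18 mm free). x along the bar, z up = screw axis. Stiff (0.08 N m), no play, stays put. Clockwise from above raises this corner and moves the crosswise bubble about 8 mm per radian towards the vial's right end; the other way back. Leaves the other vial alone.
- lengthwise_vial (a point): middle of the tubular vial that lies lengthwise (from near to far, x), on the plate's middle: aluminium block 112 x 28 mm, standing 14 mm above the plate, with a pale greenish window 96 x 16 mm crossed by two thin black lines, 13.5 mm either side of this point. Axes as for base, tilting with the plate.
- lengthwise_bubble (a point): centre of the bubble in the lengthwise vial: a white pill with dark rim, 20 mm long, that travels along the window to the vial's higher end. Level when it lies midway between the two lines. It cannot be pushed, only the screws move it. It follows the near screw at once.
- crosswise_vial (a point): middle of the tubular vial that lies crosswise (from right to left, y), on the plate's near right part, by the near edge: aluminium block 112 x 28 mm, standing 14 mm above the plate, with a pale greenish window 96 x 16 mm crossed by two thin black lines, 13.5 mm either side of this point. Axes as for base, tilting with the plate.
- crosswise_bubble (a point): centre of the bubble in the crosswise vial: a white pill with dark rim, 20 mm long, that travels along the window to the vial's higher end. Level when it lies midway between the two lines. It cannot be pushed, only the screws move it. It follows the far screw at once.
- base: dark steel base slab, 250 x 250 x 10 mm, fixed to the bench; origin at the centre of its underside, x from near edge to far edge, y to the left edge. Over it stands the stage: a steel plate 240 x 240 x 12 mm, its top about 62 mm above the bench, up to 2 degrees out of level, on two foot screws and, at the far left corner, a fixed foot under a low steel button that needs no handling.
- tape_roll: roll of paper tape, 104 mm across, 48 mm high, standing flat left of the stage; origin at the centre of its underside. A bystander.
- bottle: white squeeze bottle, 68 mm across, 160 mm tall, right of the stage; origin at the centre of its underside. A bystander.
- grip_a: black rubber club grip, 250 mm long, 30 mm thick, lying on the bench; origin near its middle, x along it. A bystander.
- grip_b: a second grip like grip_a. A bystander.
- shears: pair of shears, 160 mm long, lying flat; origin at its pivot, x towards the tip. A bystander.
- spanner: steel spanner lying flat beyond the stage; x along it. A bystander.
- club_head: steel putter head, 110 mm wide, 22 mm high, with a 50 mm hosel stub, beyond the stage; origin at its underside. A bystander.

How it is judged:
At the end, for the whole second after the job is handed in: Each bubble's centre is within 3 mm of the middle of its vial (so the bubble lies between the two black lines; the plate is then level to well under 0.34 degrees, 0.006 rad) and stays there (horizontal distance between lengthwise_bubble and lengthwise_vial below 0.003 m and horizontal distance between crosswise_bubble and crosswise_vial below 0.003 m and angle between crosswise_vial's own z axis and vertical below 0.006 rad); the robot touches nothing.
It fails at once if a bystander on the bench was moved by more than 25 mm (distance of any of tape_roll, bottle, grip_a, grip_b, shears, spanner, club_head from where it was at the start of the episode above 0.025 m).
It fails at once if a bystander was tipped over (angle between any of tape_roll, bottle, club_head's own z axis and vertical above 0.5 rad).
It also fails if it takes over 67 s, if anything falls off the work surface, if the arm or the gripper's body presses on something with over 40 N, if the wrist force passes 120 N, or if a joint passes its speed limit or range.

### The arm

A 7-joint arm with a two-finger parallel gripper is mounted at the origin on the work surface. World frame = base frame: x ahead of the robot, y to its left, z up, the work surface at z = 0. Lengths are in m, angles in rad, forces in N, time in s.
With the tool pointing down it reaches from about 0.4 to 0.875 m from the base axis. Payload 4.4 kg.
Tool frame: the origin (TCP) lies at the very end of the fingers, on their centre line; the grasp point (between the pads) lies 19 mm behind it; z points along the fingers, x is the direction in which the jaws open and shut, and the axes are right-handed (so a half turn about z gives the same grasp; the last joint's range is limited). The gripper opens to 85 mm and grips with 20 to 120 N. Pads are 22 mm wide; open, the fingers measure 114 mm over their backs; the gripper's body (76 mm by 85 mm) begins 54 mm behind the grasp point. The pads swing forward as they close: fully open they stand 13 mm farther back than shut.
Start: joints at [-1.206, 0.628, 0.038, 1.517, -0.027, 0.996, -0.02], TCP at [0.271, 0.591, 0.231] pointing down, gripper open.
Joint ranges: [-3.06, 3.06], [-0.37, 2.12], [-1.25, 1.32], [0.18, 2.47], [-1.1, 4.24], [0.23, 1.98], [-2.94, 2.94]. Speed limits (rad/s): [2.57, 2.57, 3.14, 3.14, 3.14, 3.14, 3.14].

### API

Orientations are given as a 3x3 rotation matrix whose columns are the frame's x, y, z axes.
In Python, from bench import read_state, optics, job gives the robot as it stands.
- The arm moves only by the tool arm_command, never from a script. Its argument "series" is a list of rows, each an object of numbers: "fingers": the gripper command: -1 is shut, 1 is fully open, values between are in proportion; "x", "y", "z": the shift along the tool's x, y, z in cm; "wx", "wy", "wz": the turn, a rotation vector about the tool's x, y, z in degrees. In form: [{"fingers": .., "x": .., "y": .., "z": .., "wx": .., "wy": .., "wz": ..}, ...]. A call has 1 to 10 rows; each row is the pose to reach, as a shift and turn from the pose commanded when the call began, along the tool's axes at that moment; what a row does not reach only later rows make up. A row lasts 1/12 s, in which the tool goes at most 41.7 mm and 7.16 degrees, less where a joint would pass 70% of its speed; a pose out of reach is approached as far as the arm can. A call with a gripper value outside its range is refused whole. The fingers move at their own pace and stop on an object; the grip force is fixed at half the most. Time passes only in rows, so rows that repeat a pose let the fingers close. It gives the time, the measured TCP pose, the force and the opening at its end, in the units of the state.
- read_state(): the state, without advancing time (a new reading comes with each control period).
- optics.capture(name): name is "scene" or "side" or "wrist"; returns the picture (420x560x3 uint8, red, green, blue); there is no depth.
- optics.calibration(name): a dict with "mtx" (3x3 intrinsics, pixels), "view" (4x4, takes a point from world to camera coordinates). Camera axes: x right, y up, looking along -z (the intrinsics and any distortion apply to the point x, -y, -z); pixel columns grow to the right and rows downward; lengths in m; the calibration is good to about 2 mm. A picture is of the moment at which its call begins: read the wrist's pose just before it. calibration takes no time and is no camera call; for the wrist camera it gives the pose at the moment of the call.
- job.finish_job(): hands the job in, once; it reports no verdict.
The state is a dict: "t": time; "qpos": joint angles; "qvel": joint speeds; "tau": joint torques, N m; "ee_pos": TCP position; "orientation": TCP orientation; "contact_force": force on the tool from outside, world axes, zero at the start; "moment": the same for the moment, N m; "grip_width": finger opening in m.
Only numpy, scipy, OpenCV 4.12 (cv2) and the standard library are available. Lean on these libraries where they do the work, as an engineer would, in place of code of your own. Each camera call takes 0.05 s, during which the arm holds its last target.

## Working session

There is one attempt and no reset: what is moved stays moved. The work goes in short steps, Python scripts to look and compute and a tool call to move; the robot and the scene stay as the last step left them, time stands still between calls to the robot, and variables do not carry over. Pictures are saved under pics/ and viewed, and the job is handed in when it is done.

Besides the shell and the picture viewer there is one more tool, called after "Emit:" by a JSON object that holds its "method" and its "body". arm_command: Moves the arm, as the interface text tells. Its arguments: {"type":"object","properties":{"series":{"type":"array","items":{"type":"object","properties":{"fingers":{"type":"number"},"x":{"type":"number"},"y":{"type":"number"},"z":{"type":"number"},"wx":{"type":"number"},"wy":{"type":"number"},"wz":{"type":"number"}}}}},"required":["series"]}

```bash
mkdir -p pics; ls; python3 - <<'E'
from bench import read_state, optics
import cv2
s=read_state();print(s)
for n in("scene","side","wrist"):
    im=optics.capture(n);cv2.imwrite(f"pics/{n}0.png",im[:,:,::-1]);c=optics.calibration(n);print(n,c)
E
```

```text
pics
{'t': 0.0, 'qpos': array([-1.20578438,  0.6293338 ,  0.03844367,  1.51837512, -0.02699598,
        0.99630464, -0.02000562]), 'qvel': array([ 0.00165361,  0.00056273, -0.00139955, -0.00263588,  0.00024452,
       -0.00033054, -0.00114874]), 'tau': array([ 9.45846136e-05, -5.63400042e+01,  1.22644342e+00, -1.93438375e+01,
        1.10857340e-02,  1.07626832e-02,  6.91222013e-06]), 'ee_pos': array([0.27115832, 0.59004601, 0.23039484]), 'orientation': array([[ 4.17612491e-01,  9.08624904e-01, -7.68118875e-04],
       [ 9.08623237e-01, -4.17613197e-01, -1.74092094e-03],
       [-1.90262070e-03,  2.90996721e-05, -9.99998190e-01]]), 'contact_force': array([-0.62998826,  0.2387148 ,  0.74473467]), 'moment': array([-0.01244973, -0.02134667, -0.02340631]), 'grip_width': 0.0854444327722614}
scene {'mtx': array([[532.44613163,   0.        , 284.94943855],
       [  0.        , 532.44613163, 214.40335868],
       [  0.        ,   0.        ,   1.        ]]), 'view': array([[ 0.8451986 ,  0.53430659,  0.01248206, -0.47736587],
       [-0.37311384,  0.57317064,  0.72956252,  0.11919853],
    
[... 264 characters left out ...]
     ,   1.        ]]), 'view': array([[ 0.8236333 , -0.56697545,  0.01292408, -0.4140952 ],
       [ 0.36961087,  0.55393132,  0.74602138, -0.27392333],
       [-0.43013486, -0.60967117,  0.66579656, -1.09814357],
       [ 0.        ,  0.        ,  0.        ,  1.        ]])}
wrist {'mtx': array([[364.28429764,   0.        , 283.05299409],
       [  0.        , 364.28429764, 209.76935401],
       [  0.        ,   0.        ,   1.        ]]), 'view': array([[ 0.41766742,  0.90859826, -0.00176878, -0.64924465],
       [-0.86835364,  0.39859316, -0.29510244,  0.03799724],
       [-0.26742454,  0.1247906 ,  0.95546398, -0.37964796],
       [ 0.        ,  0.        ,  0.        ,  1.        ]])}
```

View pics/scene0.png

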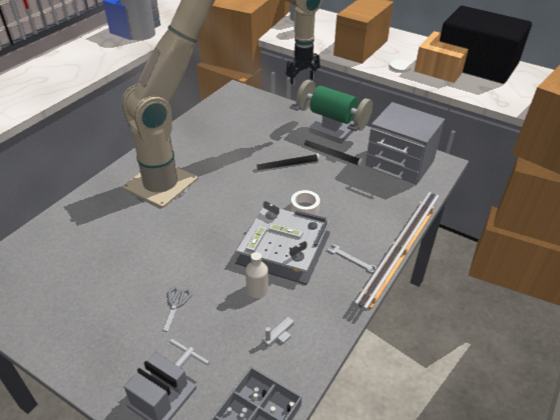

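View pics/side0.png

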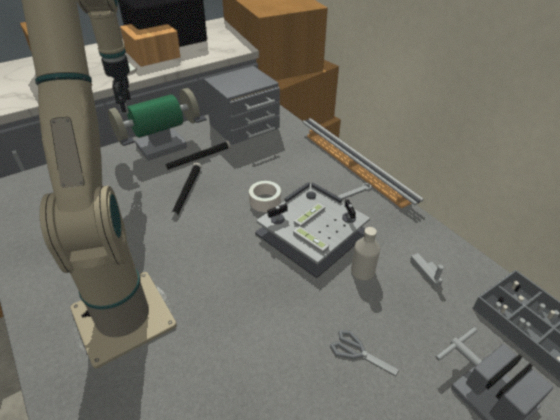

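View pics/wrist0.png

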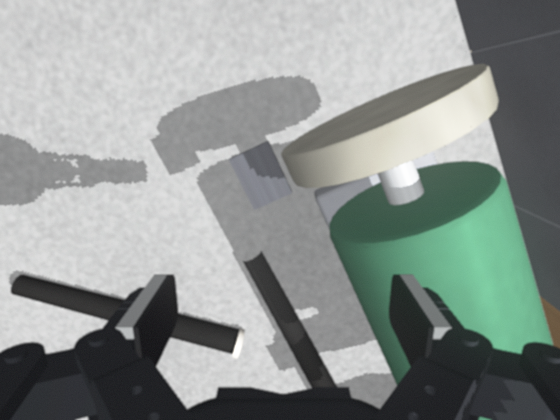

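```bash
python3 - <<'E'
import cv2
a=cv2.imread("pics/scene0.png")[180:300,220:350];b=cv2.imread("pics/side0.png")[170:290,245:395]
cv2.imwrite("pics/scene0c.png",cv2.resize(a,None,fx=5,fy=5,interpolation=cv2.INTER_CUBIC))
cv2.imwrite("pics/side0c.png",cv2.resize(b,None,fx=5,fy=5,interpolation=cv2.INTER_CUBIC))
E
```

```text
(no output)
```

View pics/scene0c.png

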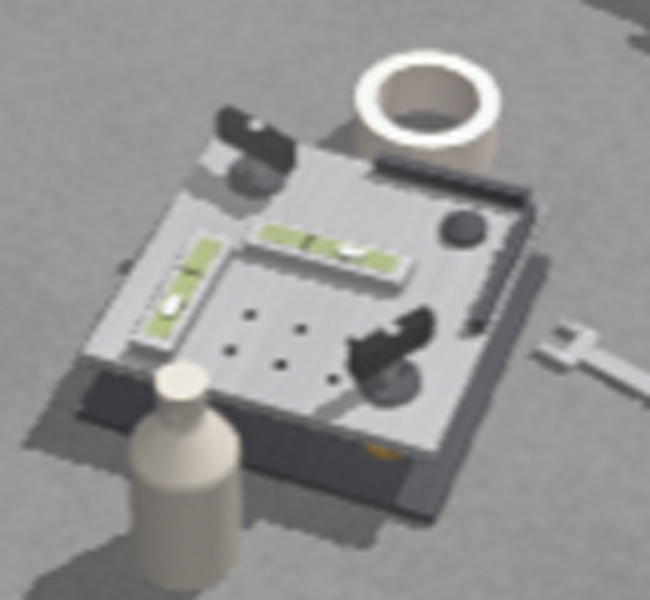

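View pics/side0c.png

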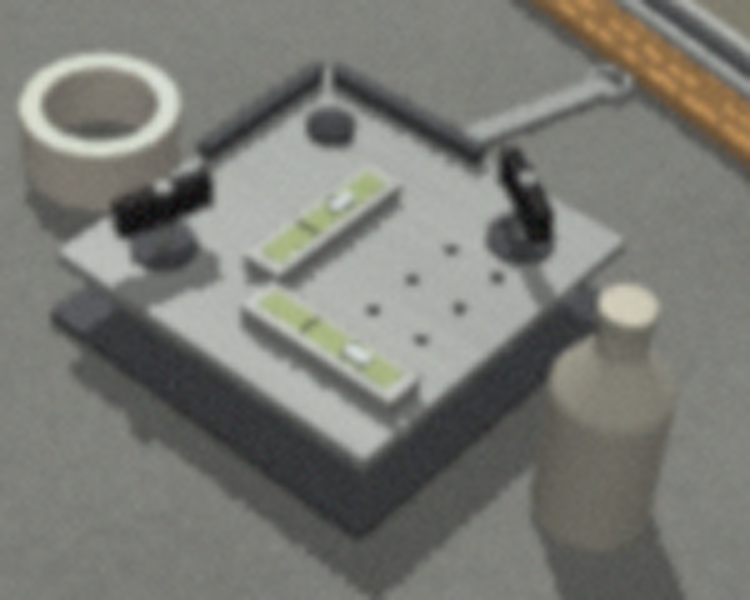

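```bash
cat > h.py <<'E'
import numpy as np, cv2
from bench import optics, read_state
def P(n):
    c=optics.calibration(n); return c['mtx']@np.diag([1,-1,-1])@c['view'][:3]
def tri(*obs):
    A=[]
    for n,(u,v),*p in obs:
        M=p[0] if p else P(n); A+= [u*M[2]-M[0], v*M[2]-M[1]]
    _,_,V=np.linalg.svd(np.array([a/np.linalg.norm(a[:3]) for a in A])); X=V[-1]; return X[:3]/X[3]
def ray(M,uv,z):
    A=np.array([uv[0]*M[2]-M[0],uv[1]*M[2]-M[1],[0,0,1,-z]]);return np.linalg.solve(A[:,:3],-A[:,3])
def proj(M,X): q=M@np.append(X,1);return q[:2]/q[2]
E
python3 - <<'E'
from h import *
f=lambda p:(p[0]/5+220,p[1]/5+180); g=lambda p:(p[0]/5+245,p[1]/5+170)
D={'nearbar':((256,138),(162,200)),'farbar':((392,343),(527,195)),'NL':((205,150),(62,252)),'NR':((85,355),(365,465)),'FR':((435,452),(622,238)),'FL':((535,200),(325,68))}
for k,(a,b) in D.items(): print(k,tri(('scene',f(a)),('side',g(b))).round(4))
zb=.098
for nm,(a,b) in {'near':((222,122),(290,152)),'far':((352,358),(432,325))}.items():
    p=ray(P('scene'),f(a),zb);q=ray(P('scene'),f(b),zb);d=q-p;print(nm,p,q,np.degrees(np.arctan2(d[1],d[0])),np.linalg.norm(d))
for nm,(a,b) in {'near':((118,217),(210,187)),'far':((510,165),(542,220))}.items():
    p=ray(P('side'),g(a),zb);q=ray(P('side'),g(b),zb);d=q-p;print(nm,p,q,np.degrees(np.arctan2(d[1],d[0])),np.linalg.norm(d))
E
```

```text
nearbar [0.4911 0.0271 0.0983]
farbar [ 0.669  -0.0892  0.1014]
NL [0.4388 0.0477 0.0565]
NR [ 0.489  -0.1713  0.0581]
FR [ 0.7216 -0.1216  0.0638]
FL [0.6673 0.1021 0.0704]
near [0.46263332 0.02803171 0.098     ] [0.5179076  0.02800149 0.098     ] -0.031321581822714384 0.05527429459450811
far [ 0.65291423 -0.10989186  0.098     ] [ 0.68032926 -0.05832611  0.098     ] 62.00257537075618 0.058400432884028367
near [0.46207506 0.02934264 0.098     ] [0.52104004 0.02132714 0.098     ] -7.741143638619237 0.059507292079899785
far [ 0.68062253 -0.0614555   0.098     ] [ 0.66431629 -0.10878755  0.098     ] -109.00920266999421 0.05006213024800215
```

```bash
cat >> h.py <<'E'
def plan(target,yaw_deg):
    s=read_state();R=s['orientation'];z=np.array([0,0,-1.]);a=np.radians(yaw_deg)
    x=np.array([np.cos(a),np.sin(a),0]);Rt=np.column_stack([x,np.cross(z,x),z])
    w=cv2.Rodrigues(R.T@Rt)[0].ravel()
    print('shift cm',(R.T@(np.array(target)-s['ee_pos'])*100).round(2),'rot deg',np.degrees(w).round(2),'yaw now',np.degrees(np.arctan2(R[1,0],R[0,0])).round(2))
E
python3 - <<'E'
from h import *
c=optics.calibration('wrist')['view'];s=read_state();C=-c[:3,:3].T@c[:3,3]
print('cam in tool',s['orientation'].T@(C-s['ee_pos']),'axis',s['orientation'].T@(-c[2,:3]))
print('bottle',ray(P('scene'),(180/5+220,570/5+180),0.01),tri(('scene',(182/5+220,375/5+180)),('side',(628/5+245,300/5+170))))
plan([0.271,.59,.33],66);plan([0.49,0.027,.28],86)
E
```

```text
cam in tool [ 0.00017693 -0.07566281 -0.14220886] axis [-2.93152597e-04  2.95075504e-01  9.55473893e-01]
bottle [ 0.61618204 -0.24909581  0.01      ] [ 0.60749763 -0.22832888  0.1630336 ]
shift cm [-0.04 -0.01 -9.94] rot deg [ 0.    0.08 -0.68] yaw now 65.32
shift cm [-42.04  43.4   -4.88] rot deg [-1.000e-02  8.000e-02 -2.068e+01] yaw now 65.32
```

Emit:
{"method": "arm_command", "body": {"series": [{"fingers":1,"z":-4},{"fingers":1,"z":-8},{"fingers":1,"x":-3,"y":3,"z":-10},{"fingers":1,"x":-6,"y":6,"z":-10,"wz":-3},{"fingers":1,"x":-9,"y":9,"z":-10,"wz":-5},{"fingers":1,"x":-12,"y":12,"z":-10,"wz":-8},{"fingers":1,"x":-15,"y":15,"z":-10,"wz":-11},{"fingers":1,"x":-18,"y":18,"z":-10,"wz":-14},{"fingers":1,"x":-21,"y":21,"z":-9,"wz":-17},{"fingers":1,"x":-24,"y":24,"z":-9,"wz":-20.6}]}}

```text
$.series[0]: bad value
```

```bash
python3 - <<'E'
from h import *
plan([0.49,0.027,.28],86);print(read_state()['qpos'])
E
```

```text
shift cm [-42.04  43.4   -4.88] rot deg [-1.000e-02  8.000e-02 -2.068e+01] yaw now 65.32
[-1.20578286  0.62913962  0.03845765  1.51813292 -0.02698141  0.99631547
 -0.02001816]
```

Rows need all fields, presumably.

Emit:
{"method": "arm_command", "body": {"series": [{"fingers":1,"x":0,"y":0,"z":-4,"wx":0,"wy":0,"wz":0},{"fingers":1,"x":0,"y":0,"z":-8,"wx":0,"wy":0,"wz":0},{"fingers":1,"x":-3,"y":3,"z":-10,"wx":0,"wy":0,"wz":0},{"fingers":1,"x":-6,"y":6,"z":-10,"wx":0,"wy":0,"wz":-3},{"fingers":1,"x":-9,"y":9,"z":-10,"wx":0,"wy":0,"wz":-6},{"fingers":1,"x":-12,"y":12,"z":-10,"wx":0,"wy":0,"wz":-9},{"fingers":1,"x":-15,"y":15,"z":-10,"wx":0,"wy":0,"wz":-12},{"fingers":1,"x":-18,"y":18,"z":-9,"wx":0,"wy":0,"wz":-15},{"fingers":1,"x":-21,"y":21,"z":-9,"wx":0,"wy":0,"wz":-18},{"fingers":1,"x":-24,"y":24,"z":-8,"wx":0,"wy":0,"wz":-20.6}]}}

```text
t: 0.98
ee_pos: [0.3858, 0.2815, 0.3141]
orientation: [[0.069, 0.998, 0.001], [0.998, -0.069, 0.001], [0.001, 0.001, -1.0]]
contact_force: [1.7, -0.3, 0.4]
grip_width: 0.0852
```

```bash
python3 - <<'E'
from h import *
plan([0.49,0.027,.28],86);print(read_state()['qpos'],read_state()['t'])
E
```

```text
shift cm [-24.68  12.13   3.4 ] rot deg [ 0.07 -0.07  0.07] yaw now 86.07
[-0.71024029  0.28321087  0.02741923  1.8667322  -0.00909958  0.99004211
  0.82325262] 0.9833
```

Emit:
{"method": "arm_command", "body": {"series": [{"fingers":1,"x":-3.5,"y":1.7,"z":0.5,"wx":0,"wy":0,"wz":0},{"fingers":1,"x":-7,"y":3.4,"z":1,"wx":0,"wy":0,"wz":0},{"fingers":1,"x":-10.5,"y":5.1,"z":1.5,"wx":0,"wy":0,"wz":0},{"fingers":1,"x":-14,"y":6.8,"z":2,"wx":0,"wy":0,"wz":0},{"fingers":1,"x":-17.5,"y":8.5,"z":2.5,"wx":0,"wy":0,"wz":0},{"fingers":1,"x":-21,"y":10.2,"z":3,"wx":0,"wy":0,"wz":0},{"fingers":1,"x":-24,"y":11.8,"z":3.4,"wx":0,"wy":0,"wz":0},{"fingers":1,"x":-24,"y":11.8,"z":3.4,"wx":0,"wy":0,"wz":0},{"fingers":1,"x":-24,"y":11.8,"z":3.4,"wx":0,"wy":0,"wz":0}]}}

```text
t: 1.73
ee_pos: [0.4859, 0.0333, 0.2792]
orientation: [[0.076, 0.997, -0.001], [0.997, -0.076, -0.001], [-0.001, -0.001, -1.0]]
contact_force: [-0.5, 1.4, 0.6]
grip_width: 0.0857
```

```bash
python3 - <<'E'
from h import *
im=optics.capture('wrist')[:,:,::-1];cv2.imwrite('pics/w1.png',im);np.save('w1P.npy',P('wrist'));print(read_state()['ee_pos'],read_state()['qpos'])
cv2.imwrite('pics/w1b.png',cv2.resize(im,(800,600),interpolation=cv2.INTER_CUBIC))
E
```

```text
[0.48555206 0.03532096 0.27930251] [-0.22952526  0.33885393  0.1341049   1.89797371 -0.05696262  0.90929075
  1.43001591]
```

View pics/w1b.png

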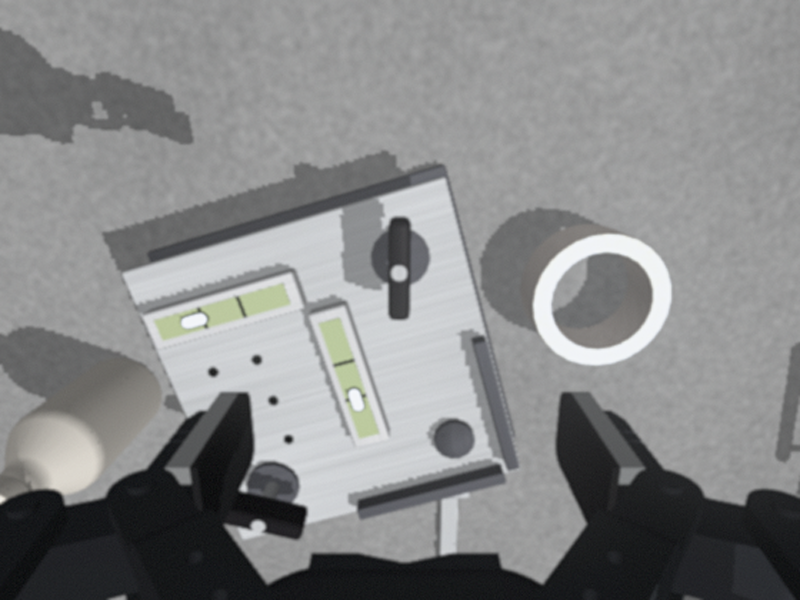

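```bash
python3 - <<'E'
from h import *
im=cv2.imread('pics/w1.png');
cv2.imwrite('pics/w1c.png',cv2.resize(im[140:320,90:310],None,fx=3.6,fy=3.3,interpolation=cv2.INTER_CUBIC))
cv2.imwrite('pics/w1d.png',cv2.resize(im[300:400,120:240],None,fx=6,fy=6,interpolation=cv2.INTER_CUBIC))
M=np.load('w1P.npy')
for z in(.098,.111): 
  p=[ray(M,(u/800*560,v/600*420),z) for u,v in((399.5,218),(398,320),(399,271))];print(p, np.linalg.norm(p[0]-p[1]))
E
```

```text
[array([0.45650125, 0.03464767, 0.098     ]), array([0.52326784, 0.02859435, 0.098     ]), array([0.49021863, 0.03177016, 0.098     ])] 0.06704043615950765
[array([0.45464632, 0.03490358, 0.111     ]), array([0.51873046, 0.02909346, 0.111     ]), array([0.48700905, 0.03214168, 0.111     ])] 0.06434698893816886
```

View pics/w1c.png

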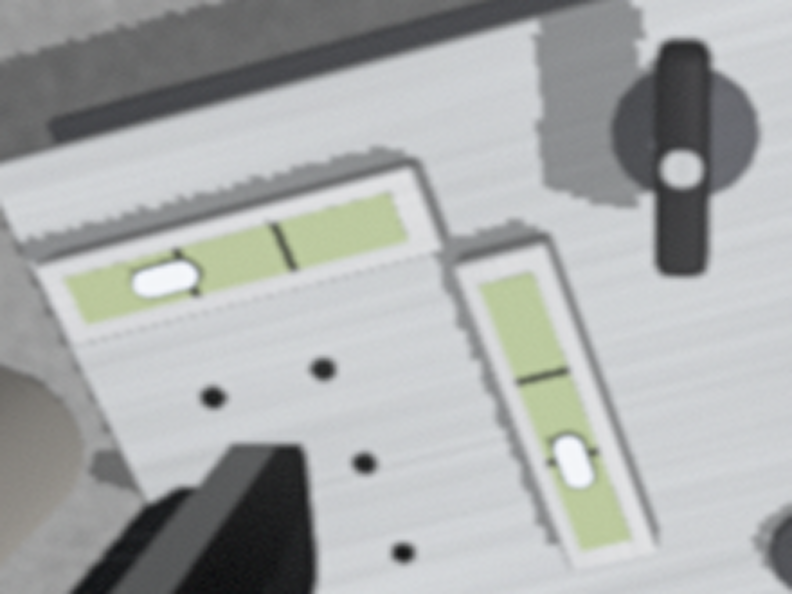

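View pics/w1d.png

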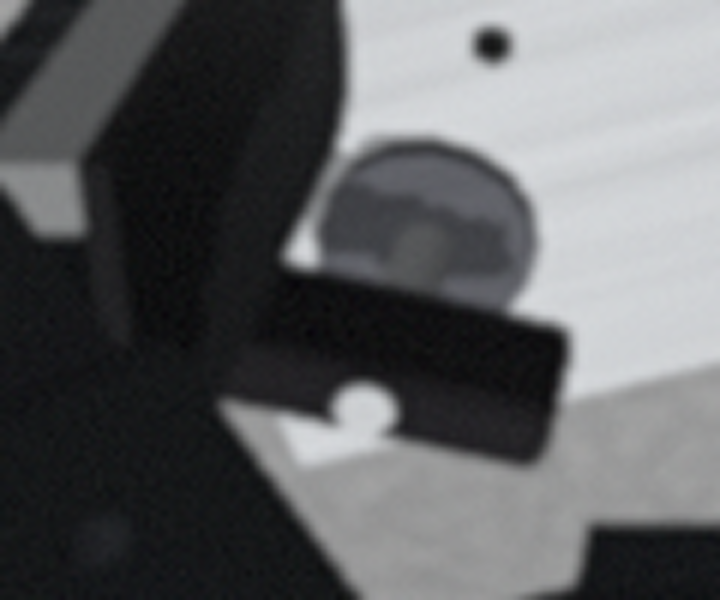

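```bash
python3 - <<'E'
from h import *
plan([0.487,0.032,.078],85)
M=np.load('w1P.npy')
g=lambda u,v:(u/6+120,v/6+300)
for z in (.098,.111): print(ray(M,g(365,415),z),ray(M,g(565,330),z),ray(M,g(530,465),z))
E
```

```text
shift cm [-0.33  0.19 20.13] rot deg [-0.06 -0.02  0.82] yaw now 85.82
[ 0.68020898 -0.08873239  0.098     ] [ 0.66480081 -0.05070619  0.098     ] [ 0.69319356 -0.06073225  0.098     ]
[ 0.66936627 -0.0835195   0.111     ] [ 0.65457714 -0.04702106  0.111     ] [ 0.68182917 -0.05664431  0.111     ]
```

Emit:
{"method": "arm_command", "body": {"series": [{"fingers":1,"x":-0.3,"y":0.2,"z":3,"wx":0,"wy":0,"wz":0.8},{"fingers":1,"x":-0.3,"y":0.2,"z":6,"wx":0,"wy":0,"wz":0.8},{"fingers":1,"x":-0.3,"y":0.2,"z":9,"wx":0,"wy":0,"wz":0.8},{"fingers":1,"x":-0.3,"y":0.2,"z":12,"wx":0,"wy":0,"wz":0.8},{"fingers":1,"x":-0.3,"y":0.2,"z":14,"wx":0,"wy":0,"wz":0.8},{"fingers":1,"x":-0.3,"y":0.2,"z":14,"wx":0,"wy":0,"wz":0.8},{"fingers":1,"x":-0.3,"y":0.2,"z":14,"wx":0,"wy":0,"wz":0.8}]}}

```text
t: 2.37
ee_pos: [0.4868, 0.0339, 0.1393]
orientation: [[0.083, 0.997, -0.002], [0.997, -0.083, 0.001], [0.0, -0.002, -1.0]]
contact_force: [-0.6, -0.1, 0.2]
grip_width: 0.0857
```

```bash
python3 - <<'E'
from h import *
im=optics.capture('wrist')[:,:,::-1];np.save('w2P.npy',P('wrist'));print(read_state()['ee_pos'])
cv2.imwrite('pics/w2b.png',cv2.resize(im,(800,600),interpolation=cv2.INTER_CUBIC))
plan([0.487,0.032,.078],85)
E
```

```text
[0.48788003 0.03370066 0.14032461]
shift cm [-0.18 -0.08  6.23] rot deg [ 0.03 -0.04  0.23] yaw now 85.23
```

View pics/w2b.png

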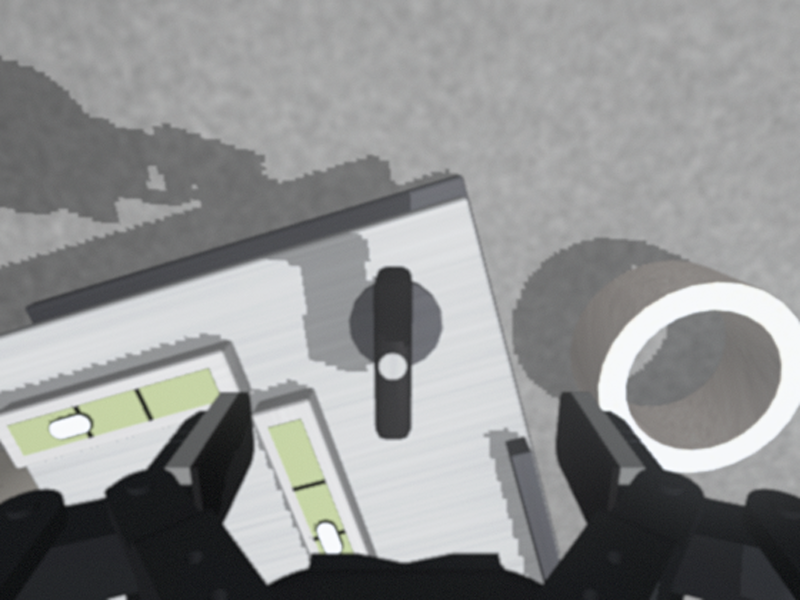

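```bash
python3 - <<'E'
from h import *
M=np.load('w2P.npy')
for z in(.105,.111): 
  print([ray(M,(u/800*560,v/600*420),z).round(4) for u,v in((394,268),(393,438),(393,365))])
s=read_state();T=s['ee_pos'];R=s['orientation']
print(proj(M,T)/.7, proj(M,T+R@[0,0,-.013])/.7)
E
```

```text
[array([0.4553, 0.033 , 0.105 ]), array([0.5229, 0.0265, 0.105 ]), array([0.4922, 0.0293, 0.105 ])]
[array([0.4539, 0.0332, 0.111 ]), array([0.5192, 0.027 , 0.111 ]), array([0.4895, 0.0297, 0.111 ])]
[403.7185715  399.31620724] [403.6543175  421.50229782]
```

Emit:
{"method": "arm_command", "body": {"series": [{"fingers":1,"x":-0.36,"y":0,"z":2,"wx":0,"wy":0,"wz":0.5},{"fingers":1,"x":-0.36,"y":0,"z":4,"wx":0,"wy":0,"wz":0.5},{"fingers":1,"x":-0.36,"y":0,"z":6.2,"wx":0,"wy":0,"wz":0.5},{"fingers":1,"x":-0.36,"y":0,"z":6.2,"wx":0,"wy":0,"wz":0.5},{"fingers":-1,"x":-0.36,"y":0,"z":6.2,"wx":0,"wy":0,"wz":0.5},{"fingers":-1,"x":-0.36,"y":0,"z":6.2,"wx":0,"wy":0,"wz":0.5},{"fingers":-1,"x":-0.36,"y":0,"z":6.2,"wx":0,"wy":0,"wz":0.5},{"fingers":-1,"x":-0.36,"y":0,"z":6.2,"wx":0,"wy":0,"wz":0.5},{"fingers":-1,"x":-0.36,"y":0,"z":6.2,"wx":0,"wy":0,"wz":0.5},{"fingers":-1,"x":-0.36,"y":0,"z":6.2,"wx":0,"wy":0,"wz":0.5}]}}

```text
t: 3.25
ee_pos: [0.4878, 0.0293, 0.0784]
orientation: [[0.094, 0.996, 0.001], [0.996, -0.094, 0.001], [0.001, 0.001, -1.0]]
contact_force: [-1.8, 6.2, 16.4]
grip_width: 0.0131
```

Emit:
{"method": "arm_command", "body": {"series": [{"fingers":-1,"x":0,"y":0,"z":0,"wx":0,"wy":0,"wz":0},{"fingers":-1,"x":0,"y":0,"z":0,"wx":0,"wy":0,"wz":0},{"fingers":-1,"x":0,"y":0,"z":0,"wx":0,"wy":0,"wz":0}]}}

```text
t: 3.5
ee_pos: [0.4878, 0.0294, 0.0784]
orientation: [[0.093, 0.996, 0.001], [0.996, -0.093, 0.001], [0.001, 0.001, -1.0]]
contact_force: [-0.9, 2.0, 7.1]
grip_width: 0.0133
```

```bash
python3 - <<'E'
from h import *
im=optics.capture('wrist')[:,:,::-1];s=read_state();print(s['ee_pos'],s['contact_force'],s['moment'],s['grip_width'])
cv2.imwrite('pics/w3b.png',cv2.resize(im,(800,600),interpolation=cv2.INTER_CUBIC))
plan([0.488,0.03,.078],84.6)
E
```

```text
[0.48778198 0.02941172 0.07844035] [-0.82226225  0.76173551  6.5275752 ] [0.32960845 0.16812864 0.037302  ] 0.012968144549882417
shift cm [0.06 0.02 0.04] rot deg [ 0.07 -0.05  0.05] yaw now 84.65
```

View pics/w3b.png

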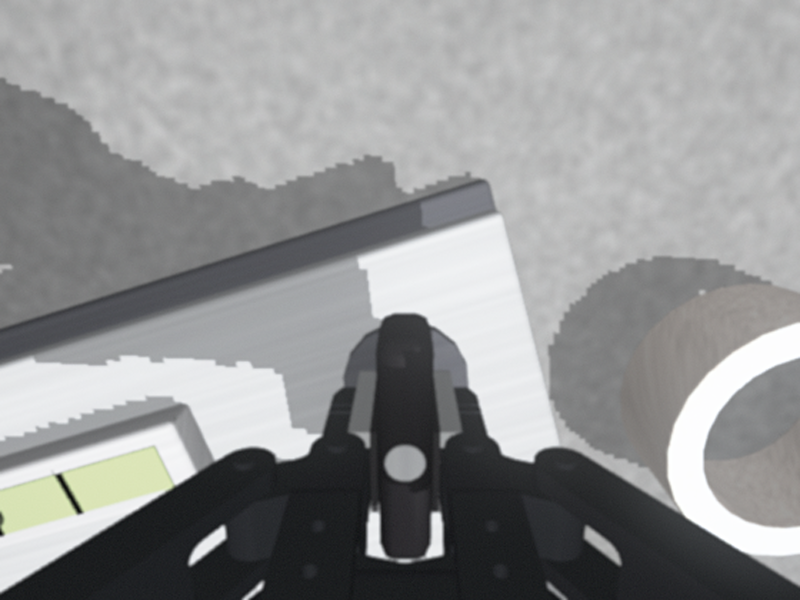

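Emit:
{"method": "arm_command", "body": {"series": [{"fingers":-1,"x":0,"y":0,"z":0,"wx":0,"wy":0,"wz":5},{"fingers":-1,"x":0,"y":0,"z":0,"wx":0,"wy":0,"wz":10},{"fingers":-1,"x":0,"y":0,"z":0,"wx":0,"wy":0,"wz":15},{"fingers":-1,"x":0,"y":0,"z":0,"wx":0,"wy":0,"wz":20},{"fingers":-1,"x":0,"y":0,"z":0,"wx":0,"wy":0,"wz":25},{"fingers":-1,"x":0,"y":0,"z":0,"wx":0,"wy":0,"wz":30},{"fingers":-1,"x":0,"y":0,"z":0,"wx":0,"wy":0,"wz":35},{"fingers":-1,"x":0,"y":0,"z":0,"wx":0,"wy":0,"wz":40},{"fingers":-1,"x":0,"y":0,"z":0,"wx":0,"wy":0,"wz":45},{"fingers":-1,"x":0,"y":0,"z":0,"wx":0,"wy":0,"wz":50}]}}

```text
t: 4.38
ee_pos: [0.4887, 0.0307, 0.0792]
orientation: [[0.824, 0.566, 0.003], [0.566, -0.824, 0.003], [0.004, -0.001, -1.0]]
contact_force: [0.3, 5.0, 15.0]
grip_width: 0.013
```

```bash
python3 - <<'E'
from h import *
im=optics.capture('wrist')[:,:,::-1];s=read_state();print(s['ee_pos'],s['contact_force'],s['moment'],s['grip_width'],s['qpos'])
sd=optics.capture('side')[:,:,::-1]
o=np.zeros((600,800,3),np.uint8);o[:300,:400]=cv2.resize(im,(400,300));c=cv2.resize(sd[170:290,245:395],(400,320),interpolation=cv2.INTER_CUBIC);o[:300,400:]=c[:300]
sc=optics.capture('scene')[:,:,::-1];o[300:,:400]=cv2.resize(sc[180:280,220:350],(400,300),interpolation=cv2.INTER_CUBIC)
cv2.imwrite('pics/w4.png',o)
plan([0.488,0.03,.078],34.6)
E
```

```text
[0.48874835 0.03070314 0.07924569] [-0.19759438  4.06562357 15.78669145] [ 1.27888112  0.33511494 -0.04373783] 0.01302087690274568 [-0.31615481  0.67350294  0.2948886   2.09550707 -0.45639645  0.43023268
  0.93324212]
shift cm [-0.1   0.02  0.12] rot deg [-0.03 -0.23  0.04] yaw now 34.64
```

View pics/w4.png

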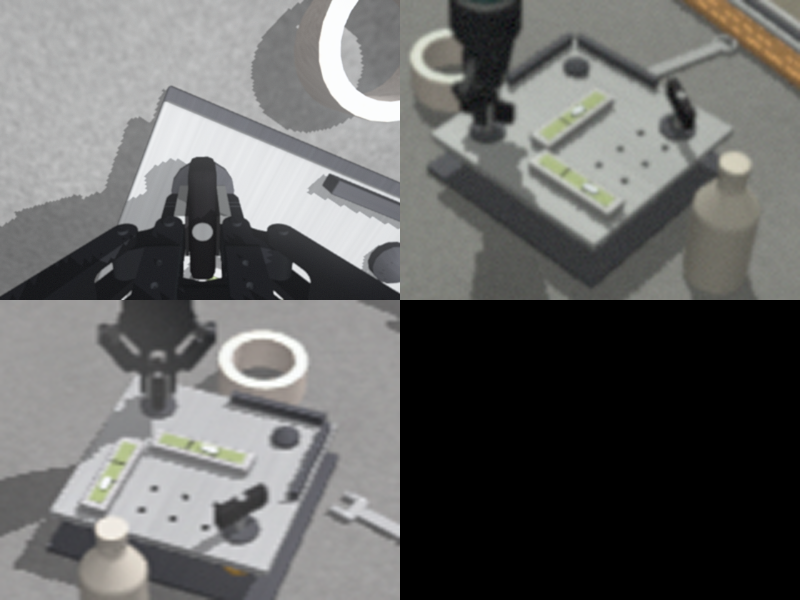

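Emit:
{"method": "arm_command", "body": {"series": [{"fingers":-1,"x":0,"y":0,"z":-0.05,"wx":0,"wy":0,"wz":5},{"fingers":-1,"x":0,"y":0,"z":-0.1,"wx":0,"wy":0,"wz":10},{"fingers":-1,"x":0,"y":0,"z":-0.1,"wx":0,"wy":0,"wz":15},{"fingers":-1,"x":0,"y":0,"z":-0.1,"wx":0,"wy":0,"wz":20},{"fingers":-1,"x":0,"y":0,"z":-0.1,"wx":0,"wy":0,"wz":25},{"fingers":-1,"x":0,"y":0,"z":-0.15,"wx":0,"wy":0,"wz":30},{"fingers":-1,"x":0,"y":0,"z":-0.15,"wx":0,"wy":0,"wz":35},{"fingers":-1,"x":0,"y":0,"z":-0.15,"wx":0,"wy":0,"wz":40},{"fingers":-1,"x":0,"y":0,"z":-0.15,"wx":0,"wy":0,"wz":45},{"fingers":-1,"x":0,"y":0,"z":-0.15,"wx":0,"wy":0,"wz":45}]}}

```text
t: 5.37
ee_pos: [0.4902, 0.0311, 0.0801]
orientation: [[0.983, -0.182, 0.005], [-0.182, -0.983, 0.003], [0.004, -0.004, -1.0]]
contact_force: [4.7, 4.2, 3.9]
grip_width: 0.0131
```

```bash
cat >> h.py <<'E'
def look(fn):
    s=read_state();print(s['t'],s['ee_pos'],s['contact_force'],s['grip_width'],s['qpos'].round(2))
    sc=optics.capture('scene')[:,:,::-1];sd=optics.capture('side')[:,:,::-1]
    o=np.zeros((600,800,3),np.uint8)
    # scene crop x 240..310, y 215..255 ; side crop x 285..335,y 200..255
    o[:300]=cv2.resize(sc[218:253,240:333],(800,300),interpolation=cv2.INTER_CUBIC)
    o[300:]=cv2.resize(sd[200:252,265:404],(800,300),interpolation=cv2.INTER_CUBIC)
    cv2.imwrite(fn,o)
E
python3 -c "
from h import *
look('pics/l5.png')"
```

```text
5.3667 [0.4901683  0.03105685 0.08009492] [4.7218253  4.20185831 3.87247132] 0.013102067797164201 [-0.45  0.71  0.5   2.1  -0.72  0.5   0.42]
```

View pics/l5.png

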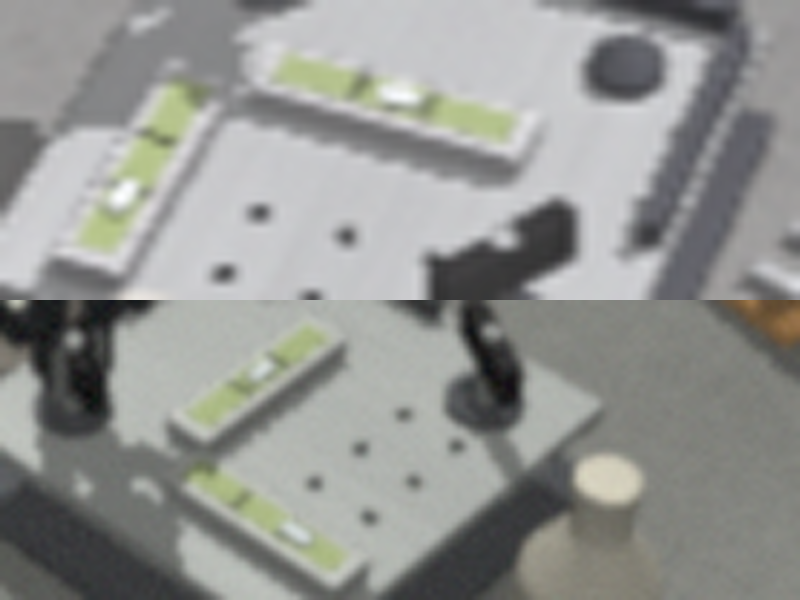

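Emit:
{"method": "arm_command", "body": {"series": [{"fingers":-1,"x":0,"y":0,"z":0,"wx":0,"wy":0,"wz":4},{"fingers":-1,"x":0,"y":0,"z":0,"wx":0,"wy":0,"wz":8},{"fingers":-1,"x":0,"y":0,"z":0,"wx":0,"wy":0,"wz":8},{"fingers":-1,"x":0,"y":0,"z":0,"wx":0,"wy":0,"wz":8},{"fingers":0.3,"x":0,"y":0,"z":0,"wx":0,"wy":0,"wz":8},{"fingers":0.3,"x":0,"y":0,"z":0,"wx":0,"wy":0,"wz":8},{"fingers":0.3,"x":0,"y":0,"z":0,"wx":0,"wy":0,"wz":8},{"fingers":0.3,"x":0,"y":0,"z":0,"wx":0,"wy":0,"wz":8},{"fingers":0.3,"x":0,"y":0,"z":-3,"wx":0,"wy":0,"wz":8},{"fingers":0.3,"x":0,"y":0,"z":-6,"wx":0,"wy":0,"wz":8}]}}

```text
t: 6.3
ee_pos: [0.4854, 0.0283, 0.1385]
orientation: [[0.949, -0.316, -0.005], [-0.316, -0.949, -0.001], [-0.004, 0.002, -1.0]]
contact_force: [0.8, 0.0, 0.3]
grip_width: 0.0553
```

Emit:
{"method": "arm_command", "body": {"series": [{"fingers":1,"x":0,"y":0,"z":-4,"wx":0,"wy":0,"wz":0},{"fingers":1,"x":0,"y":0,"z":-8,"wx":0,"wy":0,"wz":0},{"fingers":1,"x":0,"y":0,"z":-12,"wx":0,"wy":0,"wz":0},{"fingers":1,"x":0,"y":0,"z":-14,"wx":0,"wy":0,"wz":0},{"fingers":1,"x":0,"y":0,"z":-14,"wx":0,"wy":0,"wz":0},{"fingers":1,"x":0,"y":0,"z":-14,"wx":0,"wy":0,"wz":0}]}}

```text
t: 6.8
ee_pos: [0.4874, 0.0289, 0.2797]
orientation: [[0.949, -0.315, 0.002], [-0.315, -0.949, 0.001], [0.001, -0.001, -1.0]]
contact_force: [-0.2, -0.2, -0.1]
grip_width: 0.0852
```

```bash
python3 - <<'E'
from h import *
im=optics.capture('wrist')[:,:,::-1];cv2.imwrite('pics/w6.png',im);np.save('w6P.npy',P('wrist'));s=read_state();print(s['t'],s['ee_pos'],s['qpos'])
cv2.imwrite('pics/w6b.png',cv2.resize(im,(800,600),interpolation=cv2.INTER_CUBIC))
E
```

```text
6.85 [0.48656683 0.0290687  0.27857674] [-0.71818164  0.45433824  0.87508263  1.90983037 -0.42046096  0.97265619
  0.0302078 ]
```

View pics/w6b.png

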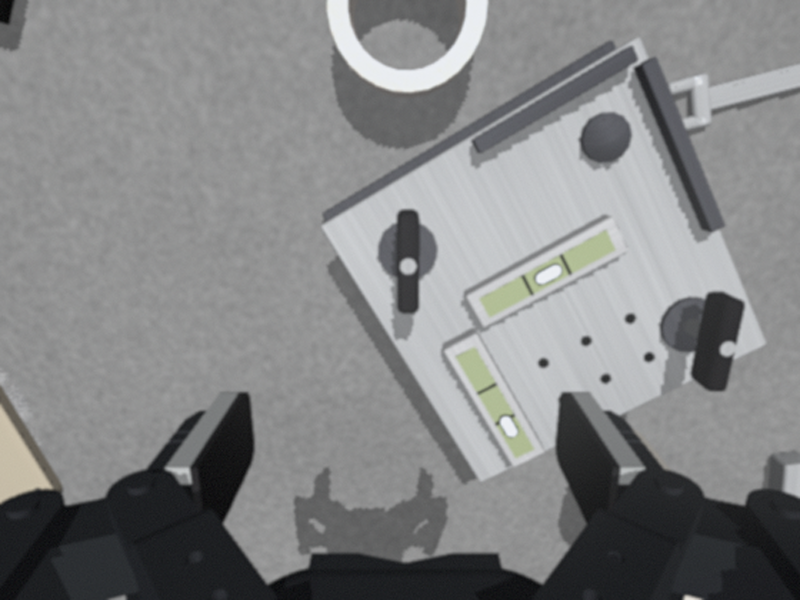

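```bash
python3 - <<'E'
from h import *
im=cv2.imread('pics/w6.png')
cv2.imwrite('pics/w6c.png',cv2.resize(im[145:235,305:445],None,fx=5.7,fy=5.7,interpolation=cv2.INTER_CUBIC))
cv2.imwrite('pics/w6d.png',cv2.resize(im[195:280,450:550],None,fx=7,fy=7,interpolation=cv2.INTER_CUBIC))
E
```

```text
(no output)
```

View pics/w6c.png

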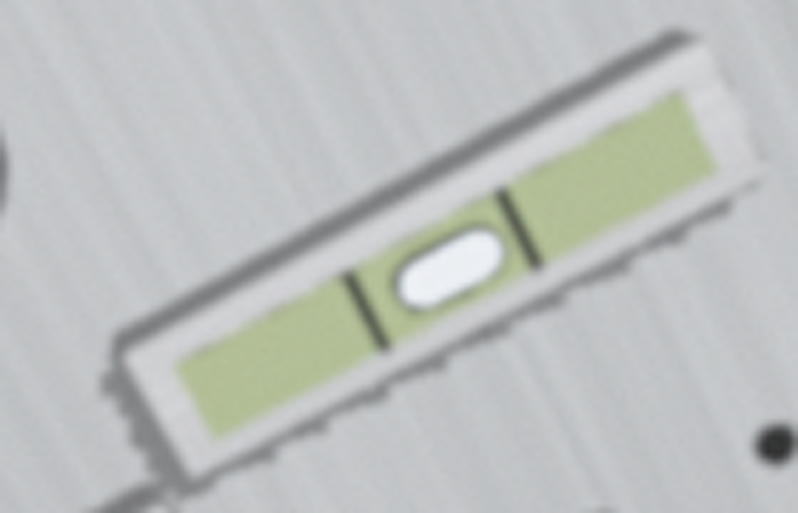

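View pics/w6d.png

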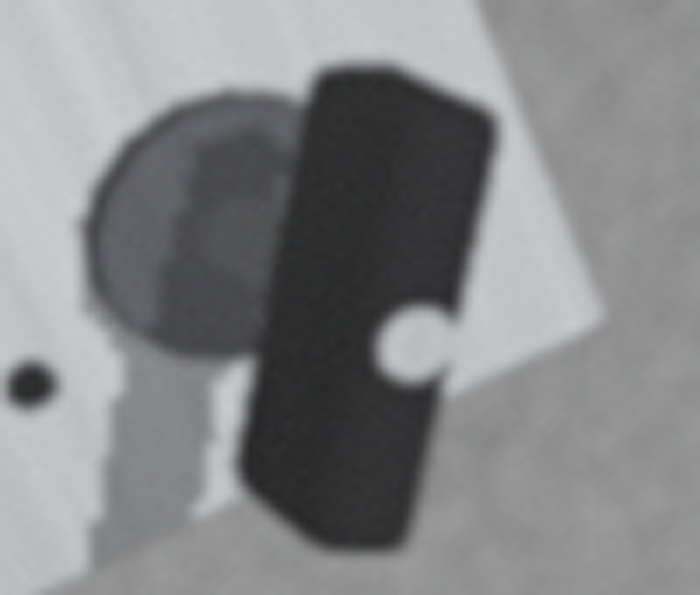

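```bash
python3 - <<'E'
from h import *
M=np.load('w6P.npy')
g=lambda u,v:(u/7+450,v/7+195)
print(optics.calibration('wrist') is not None)
for z in (.1,.113,.117): 
  print(ray(M,g(417,343),z),end='')
  a,b=ray(M,g(495,112),z),ray(M,g(408,540),z);print(a,b,np.degrees(np.arctan2(*(a-b)[1::-1])),np.linalg.norm(a-b))
plan([0.672,-0.085,.22],-23)
E
```

```text
True
[ 0.67180739 -0.09308203  0.1       ][ 0.68617515 -0.06329593  0.1       ] [ 0.66645923 -0.12238813  0.1       ] 71.54888489669557 0.06229451274084762
[ 0.66526414 -0.08522533  0.113     ][ 0.67904968 -0.05664624  0.113     ] [ 0.6601327  -0.11334387  0.113     ] 71.54888489669563 0.059770171873949854
[ 0.66325083 -0.08280788  0.117     ][ 0.67685723 -0.05460019  0.117     ] [ 0.65818607 -0.11056102  0.117     ] 71.54888489669567 0.058993451607212075
shift cm [21.2   4.98  5.83] rot deg [-0.01  0.07  4.62] yaw now -18.38
```

Emit:
{"method": "arm_command", "body": {"series": [{"fingers":1,"x":3,"y":0.8,"z":0,"wx":0,"wy":0,"wz":0},{"fingers":1,"x":6,"y":1.6,"z":1,"wx":0,"wy":0,"wz":0},{"fingers":1,"x":9,"y":2.4,"z":2,"wx":0,"wy":0,"wz":0},{"fingers":1,"x":12,"y":3.2,"z":3.5,"wx":0,"wy":0,"wz":0},{"fingers":1,"x":15,"y":4,"z":5,"wx":0,"wy":0,"wz":0},{"fingers":1,"x":18,"y":4.6,"z":6.5,"wx":0,"wy":0,"wz":0},{"fingers":1,"x":20.6,"y":5.1,"z":8,"wx":0,"wy":0,"wz":0},{"fingers":1,"x":20.6,"y":5.1,"z":10,"wx":0,"wy":0,"wz":0},{"fingers":1,"x":20.6,"y":5.1,"z":10,"wx":0,"wy":0,"wz":0},{"fingers":1,"x":20.6,"y":5.1,"z":10,"wx":0,"wy":0,"wz":0}]}}

```text
t: 7.68
ee_pos: [0.6644, -0.0844, 0.176]
orientation: [[0.949, -0.317, -0.007], [-0.317, -0.949, 0.001], [-0.007, 0.001, -1.0]]
contact_force: [0.2, 0.1, 0.9]
grip_width: 0.0853
```

```bash
python3 - <<'E'
from h import *
im=optics.capture('wrist')[:,:,::-1];cv2.imwrite('pics/w7.png',im);np.save('w7P.npy',P('wrist'));s=read_state();print(s['t'],s['ee_pos'],s['qpos'])
cv2.imwrite('pics/w7b.png',cv2.resize(im,(800,600),interpolation=cv2.INTER_CUBIC))
E
```

```text
7.7333 [ 0.66534335 -0.08429448  0.1778367 ] [-0.29178045  0.82036398  0.7099187   1.51635264 -0.58918408  1.03093933
  0.24955224]
```

View pics/w7b.png

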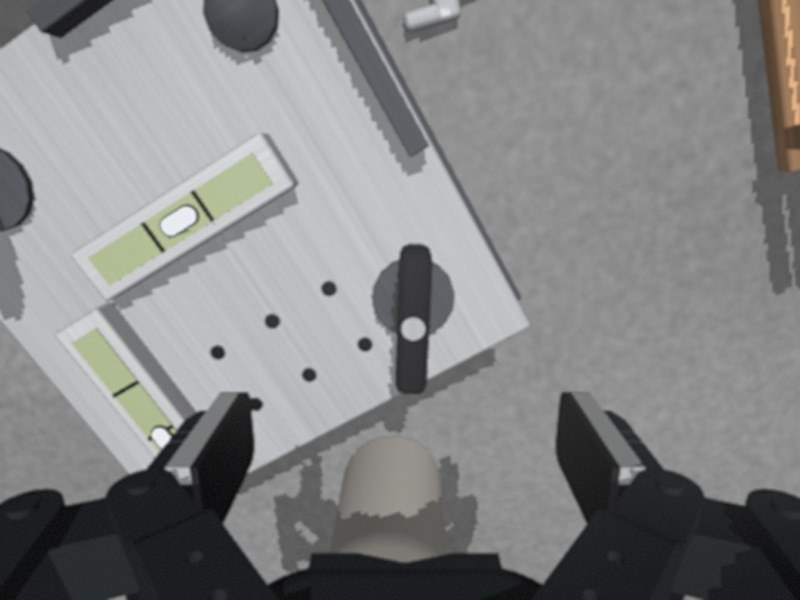

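```bash
python3 - <<'E'
from h import *
M=np.load('w7P.npy')
for z in (.105,.111,.117): 
  a,b,c=[ray(M,(u*.7,v*.7),z) for u,v in ((415,245),(411,392),(412.5,328))];print((a+b)/2,c,np.degrees(np.arctan2(*(a-b)[1::-1])),np.linalg.norm(a-b))
print(tri(('w',(412.5*.7,328*.7),M),('w',(417/7+450,343/7+195),np.load('w6P.npy')),('w',(365/6+120,415/6+300),np.load('w1P.npy'))))
plan([0.6665,-0.085,.08],-19)
E
```

```text
[ 0.66803138 -0.08635361  0.105     ] [ 0.66695183 -0.08906649  0.105     ] 70.38503012962066 0.0682253844068278
[ 0.66863037 -0.08429553  0.111     ] [ 0.66758094 -0.0869327   0.111     ] 70.38503012962069 0.06632136408080931
[ 0.66922936 -0.08223744  0.117     ] [ 0.66821006 -0.0847989   0.117     ] 70.3850301296206 0.06441734375479084
[ 0.66718708 -0.08502127  0.1123778 ]
shift cm [0.17 0.03 9.78] rot deg [0.02 0.19 0.58] yaw now -18.42
```

Emit:
{"method": "arm_command", "body": {"series": [{"fingers":1,"x":0.3,"y":-0.1,"z":3,"wx":0,"wy":0,"wz":1.2},{"fingers":1,"x":0.3,"y":-0.1,"z":6,"wx":0,"wy":0,"wz":1.2},{"fingers":1,"x":0.3,"y":-0.1,"z":8,"wx":0,"wy":0,"wz":1.2},{"fingers":1,"x":0.3,"y":-0.1,"z":9.5,"wx":0,"wy":0,"wz":1.2},{"fingers":1,"x":0.3,"y":-0.1,"z":9.5,"wx":0,"wy":0,"wz":1.2},{"fingers":-1,"x":0.3,"y":-0.1,"z":9.5,"wx":0,"wy":0,"wz":1.2},{"fingers":-1,"x":0.3,"y":-0.1,"z":9.5,"wx":0,"wy":0,"wz":1.2},{"fingers":-1,"x":0.3,"y":-0.1,"z":9.5,"wx":0,"wy":0,"wz":1.2},{"fingers":-1,"x":0.3,"y":-0.1,"z":9.5,"wx":0,"wy":0,"wz":1.2},{"fingers":-1,"x":0.3,"y":-0.1,"z":9.5,"wx":0,"wy":0,"wz":1.2}]}}

```text
t: 8.57
ee_pos: [0.6705, -0.0846, 0.0853]
orientation: [[0.942, -0.335, 0.002], [-0.335, -0.942, -0.0], [0.002, -0.001, -1.0]]
contact_force: [0.3, -0.3, -0.2]
grip_width: 0.0255
```

Emit:
{"method": "arm_command", "body": {"series": [{"fingers":-1,"x":0,"y":0,"z":0,"wx":0,"wy":0,"wz":0},{"fingers":-1,"x":0,"y":0,"z":0,"wx":0,"wy":0,"wz":0},{"fingers":-1,"x":0,"y":0,"z":0,"wx":0,"wy":0,"wz":0}]}}

```text
t: 8.82
ee_pos: [0.6682, -0.0838, 0.085]
orientation: [[0.942, -0.335, -0.003], [-0.335, -0.942, 0.002], [-0.004, -0.001, -1.0]]
contact_force: [-6.5, 3.4, 7.4]
grip_width: 0.0132
```

```bash
python3 - <<'E'
from h import *
im=optics.capture('wrist')[:,:,::-1];s=read_state();print(s['t'],s['ee_pos'],s['contact_force'],s['grip_width'],s['qpos'])
cv2.imwrite('pics/w8b.png',cv2.resize(im,(800,600),interpolation=cv2.INTER_CUBIC))
plan([0.668,-0.084,.083],-19.6)
E
```

```text
8.8667 [ 0.66815853 -0.08381482  0.08497264] [-6.34212432  2.05376833  7.58949078] 0.013397688357401917 [-0.26010767  0.92753096  0.64312206  1.56985571 -0.67417247  0.88040957
  0.29305706]
shift cm [-0.01  0.02  0.2 ] rot deg [-0.06  0.21  0.01] yaw now -19.59
```

View pics/w8b.png

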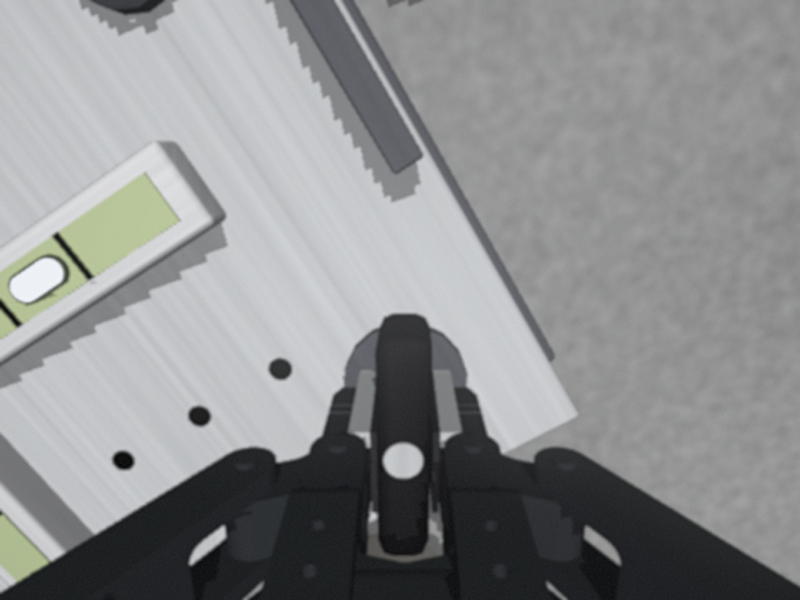

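Emit:
{"method": "arm_command", "body": {"series": [{"fingers":-1,"x":0,"y":0,"z":0,"wx":0,"wy":0,"wz":-6},{"fingers":-1,"x":0,"y":0,"z":0.02,"wx":0,"wy":0,"wz":-12},{"fingers":-1,"x":0,"y":0,"z":0.04,"wx":0,"wy":0,"wz":-18},{"fingers":-1,"x":0,"y":0,"z":0.06,"wx":0,"wy":0,"wz":-24},{"fingers":-1,"x":0,"y":0,"z":0.08,"wx":0,"wy":0,"wz":-30},{"fingers":-1,"x":0,"y":0,"z":0.1,"wx":0,"wy":0,"wz":-36},{"fingers":-1,"x":0,"y":0,"z":0.12,"wx":0,"wy":0,"wz":-42},{"fingers":-1,"x":0,"y":0,"z":0.14,"wx":0,"wy":0,"wz":-48},{"fingers":-1,"x":0,"y":0,"z":0.16,"wx":0,"wy":0,"wz":-54},{"fingers":-1,"x":0,"y":0,"z":0.18,"wx":0,"wy":0,"wz":-60}]}}

```text
t: 9.7
ee_pos: [0.6658, -0.0847, 0.0839]
orientation: [[0.759, 0.652, -0.008], [0.652, -0.759, 0.002], [-0.005, -0.006, -1.0]]
contact_force: [-12.1, 0.9, 16.6]
grip_width: 0.0134
```

```bash
python3 -c "
from h import *
look('pics/l9.png');plan([0.668,-0.084,.083],40.4)"
```

```text
9.7 [ 0.66583439 -0.08466713  0.08385868] [-12.07969091   0.89407479  16.55322615] 0.013381077219173955 [-0.12  0.86  0.37  1.57 -0.4   0.79  1.12]
shift cm [0.21 0.1  0.08] rot deg [-0.38  0.25  0.14] yaw now 40.54
```

View pics/l9.png

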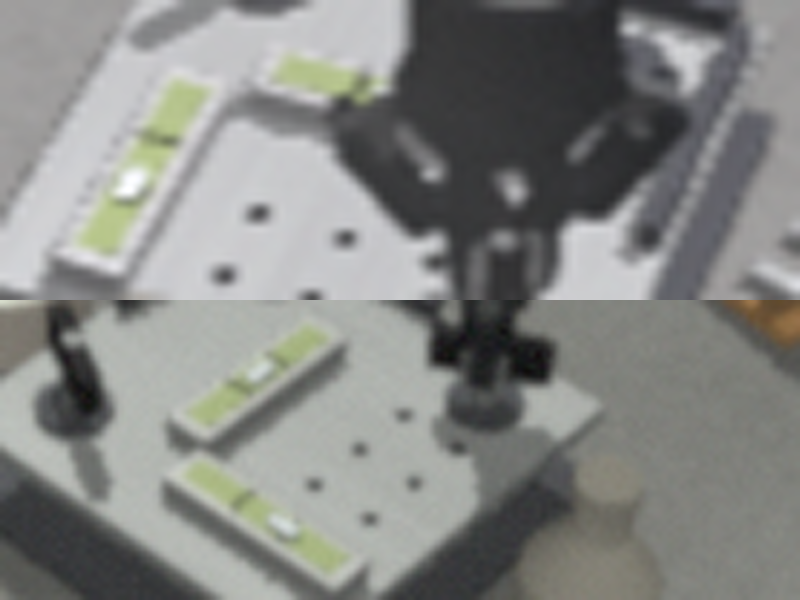

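Emit:
{"method": "arm_command", "body": {"series": [{"fingers":-1,"x":-0.1,"y":-0.05,"z":-0.1,"wx":0,"wy":0,"wz":-6},{"fingers":-1,"x":-0.1,"y":-0.05,"z":-0.1,"wx":0,"wy":0,"wz":-12},{"fingers":-1,"x":-0.1,"y":-0.05,"z":-0.1,"wx":0,"wy":0,"wz":-18},{"fingers":-1,"x":-0.1,"y":-0.05,"z":-0.08,"wx":0,"wy":0,"wz":-24},{"fingers":-1,"x":-0.1,"y":-0.05,"z":-0.06,"wx":0,"wy":0,"wz":-30},{"fingers":-1,"x":-0.1,"y":-0.05,"z":-0.04,"wx":0,"wy":0,"wz":-36},{"fingers":-1,"x":-0.1,"y":-0.05,"z":-0.02,"wx":0,"wy":0,"wz":-42},{"fingers":-1,"x":-0.1,"y":-0.05,"z":0,"wx":0,"wy":0,"wz":-48},{"fingers":-1,"x":-0.1,"y":-0.05,"z":0,"wx":0,"wy":0,"wz":-54},{"fingers":-1,"x":-0.1,"y":-0.05,"z":0,"wx":0,"wy":0,"wz":-60}]}}

```text
t: 10.63
ee_pos: [0.6651, -0.0873, 0.083]
orientation: [[-0.184, 0.983, -0.007], [0.983, 0.184, -0.002], [-0.001, -0.007, -1.0]]
contact_force: [-9.0, -2.1, 8.2]
grip_width: 0.0132
```

```bash
python3 -c "
from h import *
look('pics/l10.png');plan([0.668,-0.084,.083],100.4)"
```

```text
10.6333 [ 0.66507034 -0.08725605  0.08299112] [-9.01454828 -2.06133755  8.20236327] 0.013224090339199805 [ 0.04  0.83  0.09  1.57 -0.09  0.75  1.92]
shift cm [ 0.27  0.35 -0.01] rot deg [-0.42  0.03  0.1 ] yaw now 100.5
```

View pics/l10.png

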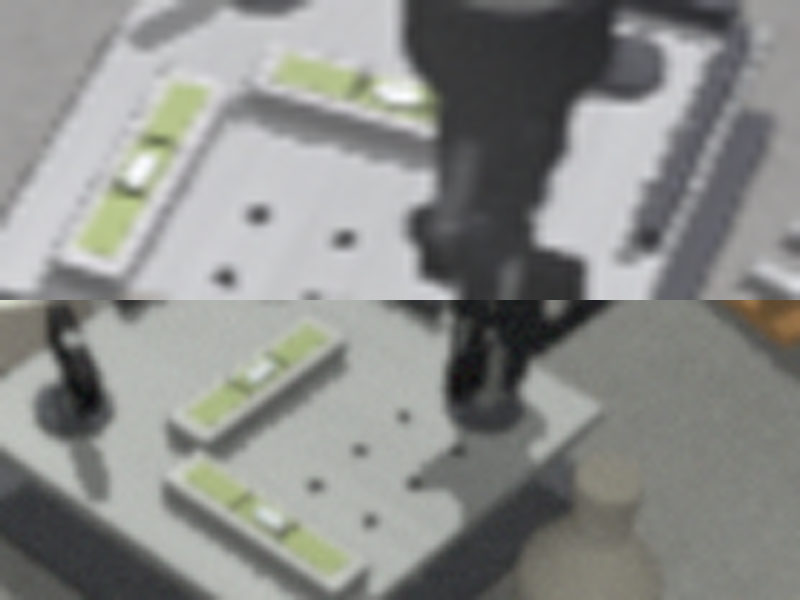

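Emit:
{"method": "arm_command", "body": {"series": [{"fingers":-1,"x":0,"y":-0.1,"z":-0.05,"wx":0,"wy":0,"wz":-6},{"fingers":-1,"x":0,"y":-0.1,"z":-0.05,"wx":0,"wy":0,"wz":-12},{"fingers":-1,"x":0,"y":-0.1,"z":-0.05,"wx":0,"wy":0,"wz":-18},{"fingers":-1,"x":0,"y":-0.1,"z":-0.05,"wx":0,"wy":0,"wz":-21},{"fingers":-1,"x":0,"y":-0.1,"z":-0.05,"wx":0,"wy":0,"wz":-21},{"fingers":-1,"x":0,"y":-0.1,"z":-0.05,"wx":0,"wy":0,"wz":-21},{"fingers":-1,"x":0,"y":-0.1,"z":-0.05,"wx":0,"wy":0,"wz":-21}]}}

```text
t: 11.32
ee_pos: [0.6654, -0.0881, 0.0827]
orientation: [[-0.519, 0.855, -0.005], [0.855, 0.519, -0.004], [-0.001, -0.006, -1.0]]
contact_force: [-4.9, -4.1, 2.3]
grip_width: 0.0135
```

```bash
python3 -c "
from h import *
look('pics/l11.png');plan([0.668,-0.084,.083],121.4)"
```

```text
11.3167 [ 0.66537407 -0.08814473  0.08274998] [-4.86998787 -4.09614005  2.34487947] 0.013468303361132042 [ 0.09  0.83 -0.01  1.57  0.02  0.75  2.19]
shift cm [ 0.22  0.44 -0.03] rot deg [-0.34  0.04 -0.12] yaw now 121.28
```

View pics/l11.png

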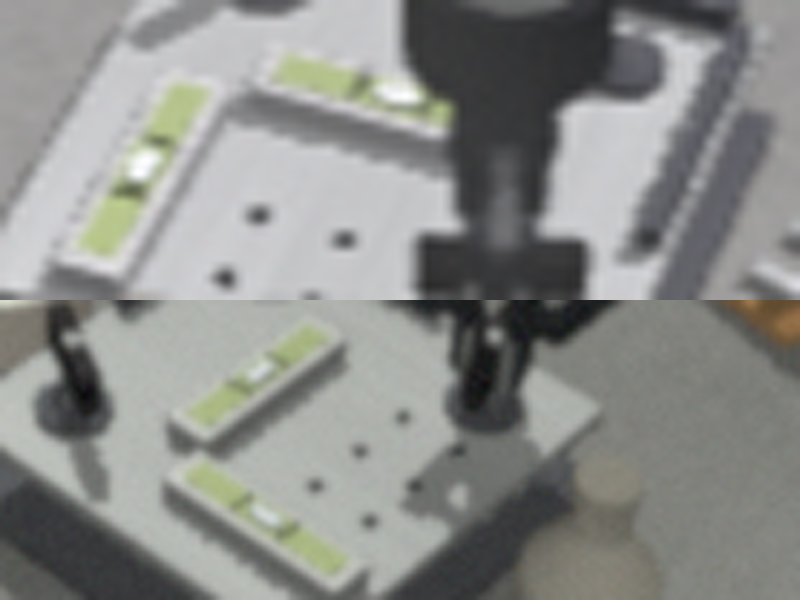

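Looks centred. I release, rise, and turn back for a wrist view.

Emit:
{"method": "arm_command", "body": {"series": [{"fingers":0.3,"x":0,"y":0,"z":0,"wx":0,"wy":0,"wz":0},{"fingers":0.3,"x":0,"y":0,"z":0,"wx":0,"wy":0,"wz":0},{"fingers":0.3,"x":0,"y":0,"z":0,"wx":0,"wy":0,"wz":0},{"fingers":0.3,"x":0,"y":0,"z":0,"wx":0,"wy":0,"wz":0},{"fingers":0.3,"x":0,"y":0,"z":-3,"wx":0,"wy":0,"wz":0},{"fingers":0.3,"x":0,"y":0,"z":-6,"wx":0,"wy":0,"wz":0},{"fingers":0.3,"x":0,"y":0,"z":-9,"wx":0,"wy":0,"wz":0},{"fingers":0.3,"x":0,"y":0,"z":-12,"wx":0,"wy":0,"wz":0},{"fingers":0.3,"x":0,"y":0,"z":-16,"wx":0,"wy":0,"wz":0},{"fingers":0.3,"x":0,"y":0,"z":-20,"wx":0,"wy":0,"wz":0}]}}

```text
t: 12.25
ee_pos: [0.6673, -0.0845, 0.2841]
orientation: [[-0.521, 0.853, -0.001], [0.853, 0.521, 0.001], [0.001, -0.001, -1.0]]
contact_force: [0.5, -0.0, 0.2]
grip_width: 0.0551
```

```bash
python3 -c "
from h import *
plan([0.45,-0.06,.30],85)"
```

```text
shift cm [ 13.42 -17.27  -1.57] rot deg [-0.05 -0.05 36.43] yaw now 121.43
```

Emit:
{"method": "arm_command", "body": {"series": [{"fingers":1,"x":1.8,"y":-2.3,"z":0,"wx":0,"wy":0,"wz":5},{"fingers":1,"x":3.6,"y":-4.6,"z":0,"wx":0,"wy":0,"wz":10},{"fingers":1,"x":5.4,"y":-6.9,"z":0,"wx":0,"wy":0,"wz":15},{"fingers":1,"x":7.2,"y":-9.2,"z":-1,"wx":0,"wy":0,"wz":20},{"fingers":1,"x":9,"y":-11.5,"z":-1,"wx":0,"wy":0,"wz":25},{"fingers":1,"x":10.8,"y":-13.8,"z":-1,"wx":0,"wy":0,"wz":30},{"fingers":1,"x":12.6,"y":-16.1,"z":-1,"wx":0,"wy":0,"wz":36},{"fingers":1,"x":13.4,"y":-17.2,"z":-1,"wx":0,"wy":0,"wz":36},{"fingers":1,"x":13.4,"y":-17.2,"z":-1,"wx":0,"wy":0,"wz":36},{"fingers":1,"x":13.4,"y":-17.2,"z":-1,"wx":0,"wy":0,"wz":36}]}}

```text
t: 13.08
ee_pos: [0.4516, -0.06, 0.2935]
orientation: [[0.079, 0.997, 0.002], [0.997, -0.079, 0.0], [0.0, 0.002, -1.0]]
contact_force: [1.0, -0.2, 0.4]
grip_width: 0.085
```

```bash
python3 - <<'E'
from h import *
im=optics.capture('wrist')[:,:,::-1];cv2.imwrite('pics/w12.png',im);s=read_state();print(s['t'],s['ee_pos'],s['contact_force'])
np.save('w12P.npy',P('wrist'))
cv2.imwrite('pics/w12b.png',cv2.resize(im,(800,600),interpolation=cv2.INTER_CUBIC))
E
```

```text
13.1333 [ 0.45246169 -0.06009295  0.29334974] [-0.33355468 -0.26003964  0.76122217]
```

View pics/w12b.png

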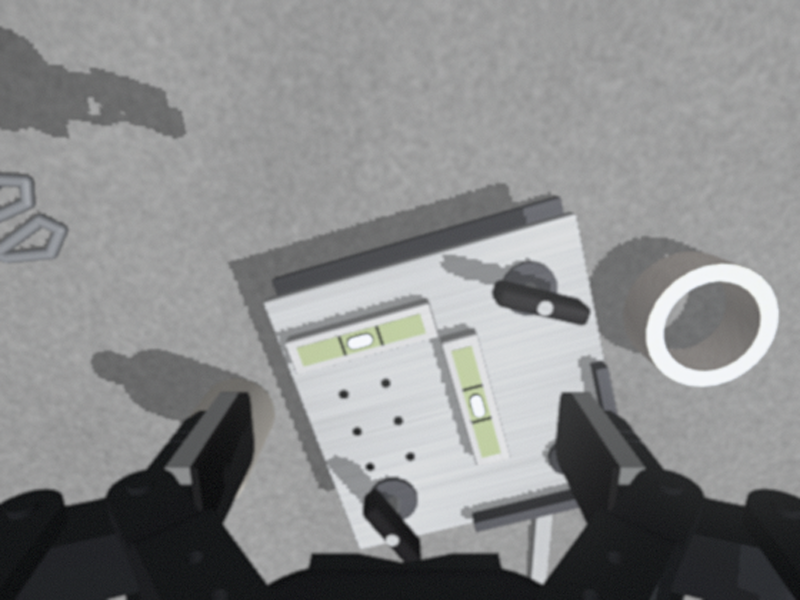

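```bash
python3 - <<'E'
from h import *
im=cv2.imread('pics/w12.png')
a=cv2.resize(im[205:265,195:310],(800,417),interpolation=cv2.INTER_CUBIC);cv2.imwrite('pics/w12c.png',a)
b=cv2.resize(im[235:330,300:365],(410,600),interpolation=cv2.INTER_CUBIC);cv2.imwrite('pics/w12d.png',b)
E
```

```text
(no output)
```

View pics/w12c.png

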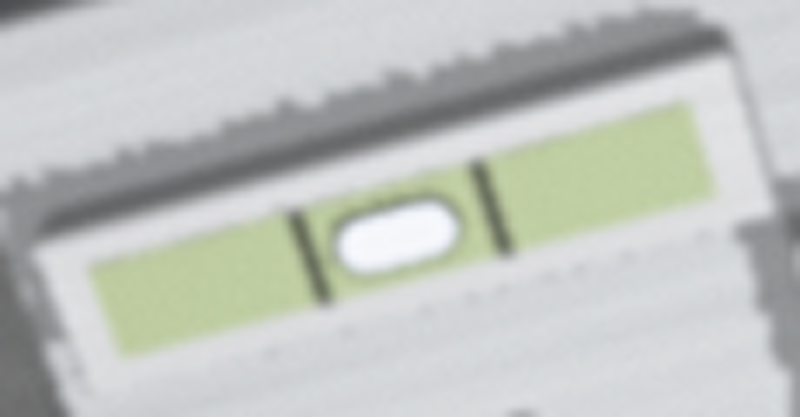

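View pics/w12d.png

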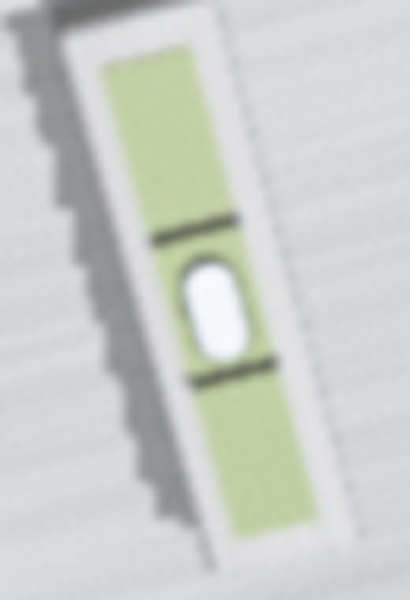

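```bash
python3 - <<'E'
from h import *
M=np.load('w12P.npy');f=lambda u,v:(300+u*65/410-.5+.08,235+v*95/600-.5+.08)
A=[ray(M,f(*p),.076) for p in ((149,57),(195,230),(216,310),(235,373),(276,527))]
d=A[4]-A[0];d/=np.linalg.norm(d);print([round(float((a-A[0])@d)*1000,1) for a in A])
M=np.load('w6P.npy');f=lambda u,v:(305+u/5.7,145+v/5.7)
A=[ray(M,f(*p),.076) for p in ((197,401),(366,312),(449,269),(520,229),(699,132))]
d=A[4]-A[0];d/=np.linalg.norm(d);print([round(float((a-A[0])@d)*1000,1) for a in A])
M=np.load('w12P.npy');f=lambda u,v:(195+u*115/800,205+v*60/417)
A=[ray(M,f(*p),.076) for p in ((108,309),(311,258),(397,237),(492,208),(703,147))]
d=A[4]-A[0];d/=np.linalg.norm(d);print([round(float((a-A[0])@d)*1000,1) for a in A])
s=read_state();plan([.488,.03,.2],157)
E
```

```text
[0.0, 33.4, 49.5, 62.5, 95.0]
[0.0, 32.6, 48.3, 61.8, 94.8]
[0.0, 32.6, 46.3, 61.6, 95.0]
shift cm [9.26 2.81 9.34] rot deg [ 1.300e-01  7.000e-02 -7.154e+01] yaw now 85.46
```

```bash
python3 - <<'E'
from bench import job, read_state
print(read_state()['contact_force'],job.finish_job())
E
```

```text
the job is handed in; nothing more can be done
[-0.33355468 -0.26003964  0.76122217] None
```

I levelled the stage and handed the job in at about 13 s of the 67 s allowed. I turned the near screw about 103° clockwise and the far screw about 141° counter-clockwise. After each I let go and raised the arm clear.

Last checks, from wrist pictures with the gripper free (contact reading below 1 N):
- **Lengthwise bubble:** 1.0 to 1.5 mm towards the far end from mid-vial. The two views differed by 0.5 mm.
- **Crosswise bubble:** about 0.8 mm towards the right end.
- **Both bubbles:** both sit between the black lines without touching them, inside the 3 mm limit. I did not trim the remaining offset.
- **Bystanders:** nothing was felt or seen to touch them, but I did not measure their positions again.

The far screw's grip sat 2 to 3 mm off its axis. That pushed sideways with about 12 N during the turn, within limits.

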